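# Turn the double-ended reference bar in its stand

### The arm

A 7-joint arm with a two-finger parallel gripper is mounted at the origin on the work surface. World frame = base frame: x ahead of the robot, y to its left, z up, the work surface at z = 0. Lengths are in m, angles in rad, forces in N, time in s.
With the tool pointing down it reaches from about 0.4 to 0.85 m from the base axis. Payload 4.4 kg.
Tool frame: the origin (TCP) lies where the fingers leave the gripper's body, on its centre line; the fingertips stand 97 mm ahead of it and the grasp point (between the pads) lies 78 mm ahead of it; z points along the fingers, y is the direction in which the jaws open and shut (so a half turn about z gives the same grasp; the last joint's range is limited). The gripper opens to 94 mm and grips with 3 to 60 N. Pads are 16 mm wide; open, the fingers measure 119 mm over their backs; the gripper's body (75 mm by 177 mm) begins 78 mm behind the grasp point.
Start: joints at [-0.066, 0.628, 0.038, 1.517, -0.027, 0.996, -0.02], TCP at [0.65, 0, 0.303] pointing down, gripper open.
Joint ranges: [-3.06, 3.06], [-0.37, 2.12], [-1.25, 1.32], [0.18, 2.47], [-1.1, 4.24], [0.23, 1.98], [-2.94, 2.94]. Speed limits (rad/s): [2.57, 2.57, 3.14, 3.14, 3.14, 3.14, 3.14].

### API

Orientations are given as a unit quaternion [w, x, y, z].
In Python, from station import r gives the robot as it stands.
- The arm moves only by the tool send_rows, never from a script. Its argument "series" is a list of rows, each a list of 2 entries, a list of its own where there are three numbers: the shift along the tool's x, y, z in cm, then the turn about the tool's z in degrees. A call has 1 to 8 rows; each row shifts and turns the commanded pose from where the row before left it, along the tool's axes as they then stand; what a row does not reach is not made up. A row lasts 1/12 s, in which the tool goes at most 41.7 mm and 7.16 degrees, less where a joint would pass 70% of its speed; a pose out of reach is approached as far as the arm can. A call is refused whole if a number of a shift passes 4.17 or a number of a turn 7.16, either way. A call with a gripper value outside its range is refused whole. "jaw" is the closure, from -1 (fully open) to 1 (shut), set as the call begins (left out, the last holds). The fingers move at their own pace and stop on an object; the grip force is fixed at half the most. Time passes only in rows, so rows that do not move let the fingers close. It gives the time, the measured TCP pose, the force and the opening at its end, in the units of the state.
- r.get_state(): the state, without advancing time (a new reading comes with each control period).
- r.read_camera(name): name is "scene" or "side" or "wrist"; returns (picture, depth): 400x640x3 uint8, blue, green, red; 400x640 float32, m along the optical axis (not along the pixel's ray), 0 where there is no reading.
- r.camera_info(name): a dict with "vertical_fov" (degrees; the focal length in pixels is half the picture's height over the tangent of half this angle, whatever the lens; pixels are square), "cx", "cy" (the principal point, pixels), "rvec" (rotation vector, rad) and "tvec" (3), from world to camera coordinates, as OpenCV has them. Camera axes: x right, y down, z forward; pixel columns grow to the right and rows downward; lengths in m; the calibration is good to about 2 mm. A picture is of the moment at which its call begins: read the wrist's pose just before it. camera_info takes no time and is no camera call; for the wrist camera it gives the pose at the moment of the call.
- r.finish_job(): hands the job in, once; it reports no verdict.
The state is a dict: "clock": time; "joint_pos": joint angles; "dq": joint speeds; "effort": joint torques, N m; "tcp_pos": TCP position; "eef_rot": TCP orientation; "force": force on the tool from outside, world axes, zero at the start; "moment": the same for the moment, N m; "finger_gap": finger opening in m.
Only numpy, scipy, OpenCV 4.12 (cv2) and the standard library are available. Lean on these libraries where they do the work, as an engineer would, in place of code of your own. Each camera call takes 0.05 s, during which the arm holds its last target. There are 200 camera calls.

### The job

The bronze end of the probe reference bar has been used; the black end is needed next. Draw back the red-knobbed bolt on the blue stand, pull the bar right out of its slot, turn it end for end and slide it fully home so that the black end sticks out, then push the bolt fully shut again. Leave the hub bolt, nut, ceramic block and caliper case where they stand.

Things in the scene. Friction and masses are not known exactly. Their poses are not given: they have to be found in the camera images.
- stand: Blue steel stand, fixed. Origin at table level on the slot's centre line, in the plane of its mouth. x points INTO the slot: the bar comes out along -x; z up. Base 10 mm thick, 70 mm wide, x = -170 to 115 mm. Outside width 66 mm, top at z = 52 mm; roof open between x = 12 and 70 mm. A grey bed for the bolt (17 mm high) is on the +y side, x = 6 to 50, y = 30 to 96 mm.
- slot_mouth (a point): Middle of the slot's mouth, at stand x = 0, z = 26 mm. The slot is a level tunnel 44 mm wide (flared to about 49 mm in its first 14 mm), floor at z = 10 mm, roof underside at z = 45 mm, 105 mm deep.
- slot_end (a point): Middle of the slot's back stop, at stand x = 105 mm, z = 26 mm.
- apron (a point): Middle of the open flat apron in front of the mouth (stand x = -170 to 0 mm, 70 mm wide), at z = 10 mm, level with the slot's floor; the withdrawn bar can lie on it.
- keeper (a joint): Sliding bolt of the stand, in m: 0 = shut (its tongue stands in the bar's waist and holds the bar in), 0.025 = fully drawn (end stop); from 0.010 the tongue is clear of the bar. Opens along the stand's +y, needs about 2 N, no spring, stays where it is left. Shuts fully only if the bar is within about 5 mm of the back stop (or out). At the start 0 to 0.003.
- keeper_knob (a point): Centre of the bolt's red upright round knob: 20 mm diameter, 34 mm tall, z = 46 to 80 mm; below it a 12 mm stem down to the 28 mm wide steel tongue (top at z = 29 mm). With the bolt shut it lies at x = 28, y = 58, z = 63 mm in the stand's frame, and at y = 83 mm when drawn.
- bar: Loose bar, about 0.4 kg, 160 mm long (x), 40 wide (y), 32 high (z): bronze end block at -x, black at +x, each 58 mm long, joined by a bare aluminium waist 44 mm long, 26 mm wide, full height. Origin: centre of underside. Starts fully home, its x along the stand's x, origin at stand x = 25, y = 0, z = 10 mm, bronze end 55 mm out of the mouth; must end in the same place, turned round.
- bar_bronze_end (a point): Centre of the outer end face of the bar's bronze end (80 mm from the bar's middle, half way up). When this end is fully home in the slot it is at x = 105 mm in the stand's frame.
- bar_black_end (a point): Centre of the outer end face of the bar's black end (80 mm from the bar's middle, half way up).
- hub_bolt: Bystander: stainless hub bolt standing on its hexagonal head, 135 mm tall; head 55 mm across flats and 23 mm high, shank 36 mm diameter. Origin at the centre of its underside.
- nut: Bystander: blackened steel hexagonal nut lying flat, 62 mm across flats, 36 mm high. Origin at the centre of its underside.
- marking_block: Bystander: white ceramic block 68 x 45 x 42 mm (x, y, z). Origin at the centre of its underside.
- caliper_case: Bystander: flat aluminium caliper case 160 x 75 x 26 mm (x, y, z), on the stand's -y side. Origin at the centre of its underside.
Things that resemble listed ones, but are neither listed nor needed, are in the scene too. Of the things like the bar, leave any that is green or turquoise; of the rest the smaller one is meant.

How it is judged:
By the outcome, as a careful person would: the job done as asked, in the order asked, and still so for the second after the job is handed in, with the robot touching nothing.
It also fails if it takes over 72 s, if anything falls off the work surface, if the arm or the gripper's body presses on something with over 40 N, if the wrist force passes 120 N, or if a joint passes its speed limit or range.

## Working session

There is one attempt and no reset: what is moved stays moved. The work goes in short steps, Python scripts to look and compute and a tool call to move; the robot and the scene stay as the last step left them, time stands still between calls to the robot, and variables do not carry over. Pictures are saved under pics/ and viewed, about 8 in all and at most 12, crops included, and the job is handed in when it is done.

Besides the shell and the picture viewer there is one more tool, called after ">>>" by a JSON object that holds its "op" and its "data". send_rows: Moves the arm, as the interface text tells. Its arguments: {"type":"object","properties":{"series":{"type":"array","items":{"type":"array"}},"jaw":{"type":"number"}},"required":["series"]}

```bash
ls; mkdir -p pics
cat > h.py <<'E'
import numpy as np,cv2
from station import r
def cam(n,info=None):
    i=info or r.camera_info(n); f=200/np.tan(np.radians(i["vertical_fov"])/2)
    R=cv2.Rodrigues(np.array(i["rvec"],float))[0]; t=np.array(i["tvec"],float).ravel()
    return f,i["cx"],i["cy"],R,t
def cloud(d,c):
    f,cx,cy,R,t=c; v,u=np.mgrid[:d.shape[0],:d.shape[1]]
    P=np.stack([(u-cx)/f*d,(v-cy)/f*d,d],-1)
    return (P-t)@R
def plane(u,v,z,c):
    f,cx,cy,R,t=c; o=-R.T@t; k=R.T@np.array([(u-cx)/f,(v-cy)/f,1]); return o+k*(z-o[2])/k[2]
E
python3 - <<'E'
from h import *
print(r.get_state())
for n in("scene","side","wrist"):
    i=r.camera_info(n); p,d=r.read_camera(n); cv2.imwrite(f"pics/{n}0.png",p); np.savez(f"pics/{n}0.npz",p=p,d=d,i=np.array(i,dtype=object)); print(n,i,-cam(n)[3].T@cam(n)[4])
E
```

```text
pics
{'clock': 0.0, 'joint_pos': array([-0.06582115,  0.62932251,  0.0384562 ,  1.5183517 , -0.02699667,
        0.99630359, -0.02000295]), 'dq': array([-7.55768676e-04, -2.50119231e-04, -2.23590304e-05, -1.03076001e-03,
       -1.12303199e-04,  3.81046506e-04, -5.01972920e-05]), 'effort': array([ 1.05774864e-04, -5.49729431e+01,  1.14371493e+00, -1.86633307e+01,
       -5.21096285e-02,  2.37884105e-02,  1.36332897e-04]), 'tcp_pos': array([6.49517771e-01, 3.63245155e-05, 3.01774747e-01]), 'eef_rot': array([-6.47752383e-04,  7.07103344e-01,  7.07109603e-01, -6.72014655e-04]), 'force': array([ 0.05338578, -0.40587957, -0.39774709]), 'moment': array([0.00874073, 0.04129755, 0.01036441]), 'finger_gap': 0.09390593053785064}
scene {'vertical_fov': 46.698611932422146, 'cx': 313.9935842988217, 'cy': 191.8790265651566, 'rvec': array([ 1.83324126,  1.93546736, -0.59518638]), 'tvec': array([ 0.03441681, -0.43263657,  1.71816263])} [1.32578379 0.03409516 1.17540487]
side {'vertical_fov': 47.066013962050775, 'cx': 322.8169379228372, 'cy': 205.92181367151483, 'rvec': array([ 0.17618192, -2.90855402,  1.09799871]), 'tvec': array([0.55547558, 0.09257356, 1.35692451])} [0.47134932 0.88669771 1.07236379]
wrist {'vertical_fov': 67.1214491580013, 'cx': 319.25621590279917, 'cy': 202.86568886744124, 'rvec': array([-2.86851796e+00,  2.55579665e-04,  2.19907484e-03]), 'tvec': array([-0.6486403 , -0.02883269,  0.39104719])} [0.64928879 0.07744923 0.38348908]
```

View pics/scene0.png

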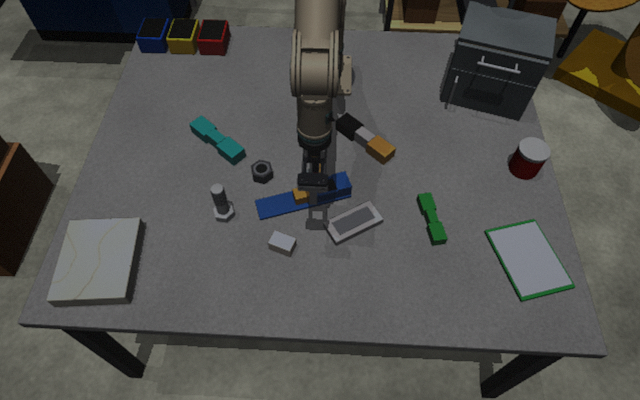

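View pics/wrist0.png

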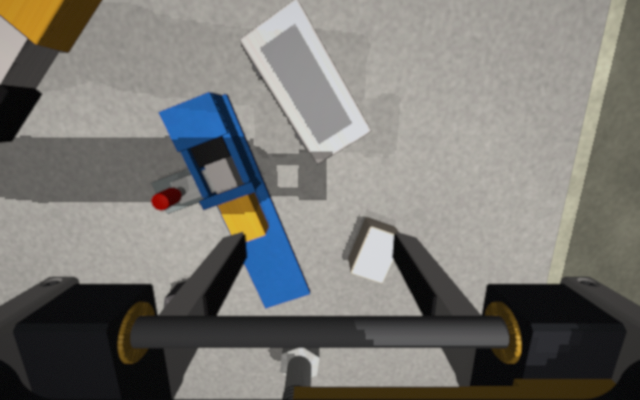

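The wrist view shows the blue stand with the slot's axis running up and left. The bronze end is at about (242,218), the red knob at (165,200) and the apron's end at about (287,300). The bigger bronze/black bar at top left is the decoy. Next I'll work out the stand's pose from the depth.

```bash
cat >> h.py <<'E'
def blue(n,p,d,c):
    h=cv2.cvtColor(p,cv2.COLOR_BGR2HSV); m=cv2.inRange(h,(105,140,40),(125,255,255))>0
    return cloud(d,c)[m&(d>0)]
E
python3 - <<'E'
from h import *
A=[]
for n in("scene","side","wrist"):
    z=np.load(f"pics/{n}0.npz",allow_pickle=True); p,d=z["p"],z["d"]; c=cam(n,z["i"].item())
    X=blue(n,p,d,c); X=X[(abs(X[:,0]-.6)<.3)&(abs(X[:,1])<.35)&(X[:,2]>.004)&(X[:,2]<.06)]
    print(n,len(X),np.histogram(X[:,2],bins=np.arange(0,.065,.005))[0],cv2.minAreaRect(X[:,:2].astype(np.float32)*1000))
    T=X[X[:,2]>.047]
    if len(T)>5: print(" top",cv2.minAreaRect(T[:,:2].astype(np.float32)*1000), np.median(T[:,2]))
    h=cv2.cvtColor(p,cv2.COLOR_BGR2HSV)
    m=((h[...,0]<6)|(h[...,0]>174))&(h[...,1]>170)&(h[...,2]>60); P=cloud(d,c); k=m&(d>0)&(P[...,2]>.04)&(P[...,2]<.09)&(abs(P[...,0]-.6)<.25)&(abs(P[...,1])<.3)
    Q=P[k]; print(" red",len(Q), Q.mean(0) if len(Q) else 0, Q[Q[:,2]>.076].mean(0) if len(Q) else 0)
    b=cv2.inRange(h,(10,120,80),(28,255,255))>0; k=b&(P[...,2]>.035)&(P[...,2]<.047)&(abs(P[...,0]-.6)<.25)&(abs(P[...,1])<.12)
    Q=P[k]
    if len(Q)>5: print(" bronze",len(Q),cv2.minAreaRect(Q[:,:2].astype(np.float32)*1000),np.median(Q[:,2]))
E
```

```text
scene 1147 [  7 316 504  40   1   0   1   1  22  49 161  45] ((556.1770629882812, -38.63067626953125), (71.61316680908203, 281.1866149902344), 19.757143020629883)
 top ((523.8159790039062, 45.16319274902344), (61.77781677246094, 101.63740539550781), 19.691682815551758) 0.05298324270886522
 red 0 0 0
 bronze 104 ((558.3370361328125, -47.71844482421875), (37.03258514404297, 36.43067932128906), 22.309186935424805) 0.04292525301209184
side 689 [  0 105 243  35   2   0   0   2   6  46 194  56] ((554.68798828125, -35.055694580078125), (62.324462890625, 282.6112365722656), 19.356868743896484)
 top ((527.3907470703125, 42.77539825439453), (58.56242370605469, 118.13062286376953), 21.389389038085938) 0.05332804653217156
 red 3 [ 0.47941946 -0.00097892  0.08081726] [ 0.47941946 -0.00097892  0.08081726]
 bronze 109 ((556.6870727539062, -42.3951530456543), (36.99301528930664, 41.61073684692383), 17.7733097076416) 0.04356325207848127
wrist 8776 [   0 3616  616  118  112  115  143  174  823  324 2735    0] ((551.2015991210938, -39.992645263671875), (77.29841613769531, 282.3336486816406), 19.92247772216797)
 top ((527.064697265625, 41.17505645751953), (65.24591064453125, 113.15763092041016), 19.53032875061035) 0.05133085913529481
 red 299 [ 0.48352739 -0.00410536  0.07612203] [ 0.48263573 -0.00553721  0.07888203]
 bronze 1267 ((555.8050537109375, -39.60665512084961), (39.960269927978516, 52.889678955078125), 20.454565048217773) 0.04120237930641839
```

View pics/side0.png

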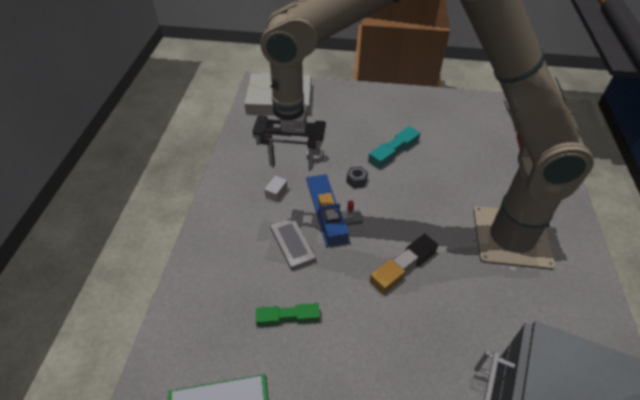

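The estimates agree: mouth origin about (0.5465, -0.0135), axis yaw about 109.7°, bolt shut. Next I'll check clearances to the neighbours in the stand's frame.

```bash
cat >> h.py <<'E'
O=np.array([.5465,-.0135]); th=np.radians(109.7)
def S(P): # world->stand
    P=np.asarray(P); d=P[...,:2]-O; c,s=np.cos(th),np.sin(th)
    return np.concatenate([np.stack([d[...,0]*c+d[...,1]*s,-d[...,0]*s+d[...,1]*c],-1),P[...,2:]],-1)
def W(x,y):
    c,s=np.cos(th),np.sin(th); return O+[x*c-y*s,x*s+y*c]
E
python3 - <<'E'
from h import *
G=np.full((26,36),0.)
for n in("scene","side","wrist"):
    z=np.load(f"pics/{n}0.npz",allow_pickle=True); p,d=z["p"],z["d"]; c=cam(n,z["i"].item())
    P=cloud(d,c)[d>0]; Q=S(P); Q=Q[(Q[:,2]>.013)&(Q[:,2]<.15)]
    if n=="wrist": Q=Q[Q[:,2]<.1]
    i=((Q[:,1]+.13)/.01).astype(int); j=((Q[:,0]+.22)/.01).astype(int); k=(i>=0)&(i<26)&(j>=0)&(j<36)&(Q[:,1]>-.13)&(Q[:,0]>-.22)
    np.maximum.at(G,(i[k],j[k]),Q[k,2]*1000)
print("     "+" ".join("%3d"%(x*10-22*10) for x in range(36)))
for a in range(25,-1,-1): print("%4d "%(a*10-130)+" ".join("%3d"%v if v>12 else "  ." for v in G[a]))
E
```

```text
-220 -210 -200 -190 -180 -170 -160 -150 -140 -130 -120 -110 -100 -90 -80 -70 -60 -50 -40 -30 -20 -10   0  10  20  30  40  50  60  70  80  90 100 110 120 130
 120   .   .   .   .   .   .  42  41  42  41  40  39  40   .   .   .   .   .   .   .   .   .   .   .   .   .   .   .   .   .   .   .   .   .   .   .
 110   .   .   .   .   .   .  40  40  44  41  42  40  42   .   .   .   .   .   .   .   .   .   .   .   .   .   .   .   .   .   .   .   .   .   .   .
 100   .   .   .   .   .   .  39  41  42  41  44  41  39   .   .   .   .   .   .   .   .   .   .   .   .   .   .   .   .   .   .   .   .   .   .   .
  90   .   .   .   .   .   .   .  35  40  40  41  34   .   .   .   .   .   .   .   .   .   .  17  24  19  21  19  13   .   .   .   .   .   .   .   .
  80   .   .   .   .   .   .   .   .   .  18   .   .   .   .   .   .   .   .   .   .   .   .  19  20  20  22  20  15   .   .   .   .   .   .   .   .
  70   .   .   .   .   .   .   .   .   .   .   .   .   .   .   .   .   .   .   .   .   .   .  17  20  20  20  21  19   .   .   .   .   .   .   .   .
  60   .   .   .   .   .   .   .   .   .   .   . 
[... 2230 characters left out ...]
   .   .   .   .   .   .   .   .   .   .   .   .   .   .   .   .   .   .   .  24  27  30  28  32  31  32
-100   .   .   .   .   .   .   .   .   .   .   .   .   .   .   .   .   .   .   .   .   .   .   .   .  25  27  28  29  29  29  31  31  30  32  32  30
-110   .   .   .   .   .   .   .  46  45  42   .   .   .   .   .   .   .   .   .   .   .   .  28  28  32  31  30  32  34  29  32  30  33  32  30  32
-120   .   .   .   .   .   .  43  45  49  45  47   .   .   .   .   .   .   .   .   .   .   .  32  31  31  34  31  31  31  33  31  32  30  32  32  33
-130   .   .   .   .   .  41  47  47  47  46  47  44   .   .   .   .   .   .   .   .   .   .  29  30  30  33  31  33  31  30  33  32  30  31  32  30
```

>>> {"op": "send_rows", "data": {"series": [[[0,0,0],-6.6],[[0,0,0],-6.6],[[0,0,0],-6.5],[[1.3,-3.3,0],0],[[1.3,-3.3,0],0],[[1.2,-3.3,0],0],[[1.2,-3.1,0],0],[[0,0,0],0]], "jaw": 1}}

```text
clock: 0.82
tcp_pos: [0.5033, 0.0031, 0.3019]
eef_rot: [-0.004, 0.576, 0.818, -0.003]
force: [-0.8, -0.8, -0.3]
finger_gap: 0.0441
```

```bash
cat > st.py <<'E'
from h import *
from scipy.spatial.transform import Rotation as Ro
def st():
    s=r.get_state(); w,x,y,z=s["eef_rot"]; R=Ro.from_quat([x,y,z,w]).as_matrix()
    print("t%.2f"%s["clock"],"stand",np.round(S(s["tcp_pos"])*1000,1),"yawerr",round(np.degrees(np.arctan2(R[1,0],R[0,0])-th),2),"tilt",np.round(R[:2,2],4),"F",np.round(s["force"],1),"gap",round(s["finger_gap"]*1000,1),"q",np.round(s["joint_pos"],2))
if __name__=="__main__": st()
E
python3 st.py; python3 -c "
from h import *
z=np.load('pics/wrist0.npz',allow_pickle=True);print(S(plane(300,365,.02,cam('wrist',z['i'].item()))))
z=np.load('pics/scene0.npz',allow_pickle=True);print(S(plane(223,213,.01,cam('scene',z['i'].item()))))"
```

```text
t0.82 stand [ 30.2  35.1 301.9] yawerr 0.02 tilt [-0.0093 -0.0007] F [-0.8 -0.8 -0.3] gap 44.1 q [-0.02  0.42 -0.07  1.91  0.04  0.81  0.24]
[-0.2686584   0.01792685  0.02      ]
[-0.26699904  0.01558527  0.01      ]
```

>>> {"op": "send_rows", "data": {"series": [[[0,0.4,2],0],[[0,0,4],0],[[0,0,4],0],[[0,0,2],0],[[0,0,0],0],[[0,0,0],0]]}}

```text
clock: 1.32
tcp_pos: [0.5145, 0.0046, 0.182]
eef_rot: [-0.001, 0.576, 0.818, -0.001]
force: [-0.7, 0.3, 0.2]
finger_gap: 0.0038
```

```bash
python3 st.py
```

```text
t1.32 stand [ 27.9  24.1 182. ] yawerr -0.0 tilt [-0.0021 -0.0001] F [-0.7  0.3  0.2] gap 3.8 q [-0.03  0.62 -0.05  2.    0.06  0.53  0.22]
```

>>> {"op": "send_rows", "data": {"series": [[[0,0,2.4],0],[[0,0,0],0],[[0,-0.6,0],0],[[0,-0.6,0],0],[[0,-0.6,0],0],[[0,-0.6,0],0],[[0,-0.6,0],0],[[0,-0.3,0],0]]}}

```text
clock: 1.98
tcp_pos: [0.4834, -0.0069, 0.1596]
eef_rot: [0.001, 0.576, 0.818, 0.001]
force: [2.5, 0.3, 1.4]
finger_gap: 0.0002
```

>>> {"op": "send_rows", "data": {"series": [[[0,-0.2,0],0],[[0,0,0],0],[[0,0,0],0]]}}

```text
clock: 2.23
tcp_pos: [0.4812, -0.0073, 0.1586]
eef_rot: [-0.0, 0.576, 0.818, -0.0]
force: [1.2, 0.3, 0.6]
finger_gap: 0.0005
```

```bash
python3 st.py; python3 -c "
from h import *
n='wrist';c=cam(n);p,d=r.read_camera(n);cv2.imwrite('pics/w1.png',p)"
```

```text
t2.23 stand [ 27.8  59.4 158.6] yawerr -0.01 tilt [-0.0008 -0.0002] F [1.2 0.3 0.6] gap 0.5 q [-0.01  0.63 -0.05  2.1   0.07  0.41  0.23]
```

View pics/w1.png

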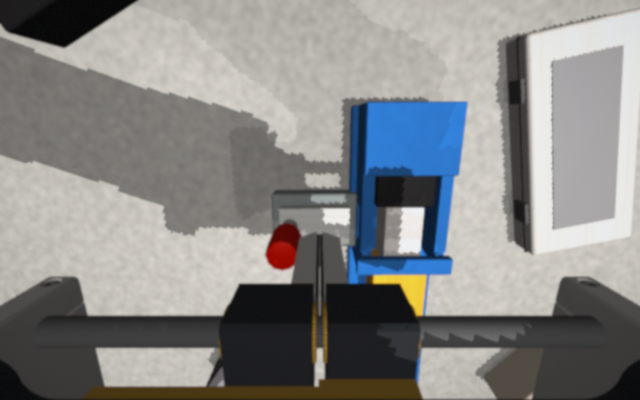

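The knob at (285,250) sits left of the closed fingers, and the tongue has moved out of the stand. I'll push on gently to the end stop.

>>> {"op": "send_rows", "data": {"series": [[[0,-0.2,0],0],[[0,-0.2,0],0],[[0,0,0],0],[[0,0,0],0]]}}

```text
clock: 2.62
tcp_pos: [0.479, -0.0081, 0.1586]
eef_rot: [0.001, 0.576, 0.818, 0.001]
force: [5.2, 0.4, -3.5]
finger_gap: 0.0006
```

```bash
python3 st.py
```

```text
t2.62 stand [ 27.9  61.8 158.6] yawerr 0.02 tilt [0.0025 0.0007] F [ 5.2  0.4 -3.5] gap 0.6 q [-0.01  0.63 -0.05  2.11  0.07  0.4   0.23]
```

>>> {"op": "send_rows", "data": {"series": [[[0,0.6,0],0],[[0,0.4,-3],0],[[-1.4,1.3,-1],0],[[-1.4,1.3,0],0],[[-1.4,1.3,0],0],[[-1.4,1.3,0],0],[[0,0,0],0]]}}

```text
clock: 3.2
tcp_pos: [0.5569, -0.0428, 0.1984]
eef_rot: [0.001, 0.577, 0.817, -0.001]
force: [0.9, -0.5, 0.1]
finger_gap: 0.0007
```

>>> {"op": "send_rows", "data": {"series": [[[0,0,0],0],[[0,0,0],0],[[0,0,0],0],[[0,0,0],0],[[0,0,0],0],[[0,0,0],0]], "jaw": -1}}

```text
clock: 3.7
tcp_pos: [0.5547, -0.04, 0.1987]
eef_rot: [-0.0, 0.576, 0.818, -0.0]
force: [0.1, 0.2, -0.0]
finger_gap: 0.037
```

```bash
cat > look.py <<'E'
from st import *
import sys
st()
n='wrist';c=cam(n);p,d=r.read_camera(n);cv2.imwrite(f'pics/{sys.argv[1]}.png',p)
h=cv2.cvtColor(p,cv2.COLOR_BGR2HSV);P=S(cloud(d,c))
ok=(d>0)&(abs(P[...,1])<.045)&(P[...,0]>-.2)&(P[...,0]<.12)
def rect(m,nm):
    m=cv2.morphologyEx(m.astype(np.uint8),cv2.MORPH_OPEN,np.ones((3,3)))>0
    Q=P[m]
    if len(Q)>30: print(nm,len(Q),cv2.minAreaRect((Q[:,:2]*1000).astype(np.float32)),"z",np.median(Q[:,2]).round(4),"x",np.percentile(Q[:,0],[1,99]).round(4),"y",np.percentile(Q[:,1],[1,99]).round(4))
rect(ok&(cv2.inRange(h,(10,120,60),(30,255,255))>0)&(abs(P[...,2]-.042)<.006),"bronze")
rect(ok&(h[...,2]<60)&(h[...,1]<120)&(abs(P[...,2]-.042)<.006),"black")
rect(ok&(h[...,2]>60)&(h[...,1]<60)&(abs(P[...,2]-.042)<.005),"alu")
k=(h[...,1]>150)&((h[...,0]<6)|(h[...,0]>174))&(P[...,2]>.074)&(P[...,2]<.086)&(d>0)
print("knob",k.sum(),P[k].mean(0) if k.any() else "")
rect((d>0)&(cv2.inRange(h,(105,140,40),(125,255,255))>0)&(abs(P[...,2]-.052)<.005)&(abs(P[...,1])<.06),"roof")
E
python3 look.py w2
```

```text
t3.70 stand [-27.7   1.3 198.7] yawerr 0.03 tilt [-0.0004  0.0001] F [ 0.1  0.2 -0. ] gap 37.0 q [ 0.06  0.63 -0.07  1.88  0.07  0.63  0.3 ]
bronze 2756 ((-27.781049728393555, 1.1487655639648438), (52.55070495605469, 38.662269592285156), 0.10642124712467194) z 0.0413 x [-0.0534 -0.002 ] y [-0.0178  0.02  ]
black 1587 ((58.93592834472656, 1.4167156219482422), (39.73276138305664, 21.753787994384766), 89.99920654296875) z 0.0413 x [0.0481 0.0697] y [-0.0181  0.0207]
alu 1582 ((30.264225006103516, 1.1364431381225586), (35.632972717285156, 26.039249420166016), 0.05413559451699257) z 0.0413 x [0.0127 0.0481] y [-0.0117  0.014 ]
knob 688 [0.0286481  0.08297141 0.07876776]
roof 7114 ((57.840904235839844, 1.38818359375), (63.49159240722656, 114.15682983398438), 89.82459259033203) z 0.0514 x [0.0019 0.1142] y [-0.0273  0.0311]
```

```bash
sed -i 's/^def S(P)/O=O+.0012*np.array([-np.sin(th),np.cos(th)])\ndef S(P)/' h.py; python3 st.py
```

```text
t3.75 stand [-2.780e+01 -1.000e-01  1.987e+02] yawerr 0.02 tilt [-0.0002  0.0001] F [ 0.3 -0.4  1. ] gap 41.1 q [ 0.06  0.63 -0.07  1.88  0.07  0.63  0.3 ]
```

>>> {"op": "send_rows", "data": {"series": [[[0,0,0],0],[[0,0,0],0],[[0,0,2],0],[[0,0,2],0],[[0,0,2],0],[[0,0,2],0],[[0,0,0.9],0],[[0,0,0],0]]}}

```text
clock: 4.42
tcp_pos: [0.5538, -0.0403, 0.1078]
eef_rot: [-0.002, 0.576, 0.818, -0.001]
force: [-0.2, -0.1, 0.5]
finger_gap: 0.0928
```

>>> {"op": "send_rows", "data": {"series": [[[0,0,0],0],[[0,0,0],0],[[0,0,0],0],[[0,0,0],0],[[0,0,0],0],[[0,0,0],0],[[0,0,0],0],[[0,0,0],0]], "jaw": 1}}

```text
clock: 5.08
tcp_pos: [0.5551, -0.0404, 0.1098]
eef_rot: [0.0, 0.576, 0.818, 0.0]
force: [0.5, -0.1, -0.2]
finger_gap: 0.044
```

```bash
python3 st.py
```

```text
t5.08 stand [-28.2  -0.3 109.8] yawerr -0.0 tilt [ 0.0002 -0.    ] F [ 0.5 -0.1 -0.2] gap 44.0 q [ 0.05  0.78 -0.05  1.92  0.08  0.44  0.29]
```

Give the grip a little more time, then pull.

>>> {"op": "send_rows", "data": {"series": [[[0,0,0],0],[[0,0,0],0],[[0,0,0],0],[[-0.5,0,0],0],[[-1,0,0],0],[[-1,0,0],0],[[-0.5,0,0],0],[[0,0,0],0]]}}

```text
clock: 5.75
tcp_pos: [0.5657, -0.0707, 0.1098]
eef_rot: [0.001, 0.577, 0.817, -0.0]
force: [-0.6, -1.3, 3.0]
finger_gap: 0.0401
```

```bash
python3 st.py
```

```text
t5.75 stand [-60.3  -0.  109.8] yawerr -0.13 tilt [ 0.001  -0.0011] F [-0.6 -1.3  3. ] gap 40.1 q [ 0.11  0.79 -0.06  1.88  0.09  0.47  0.33]
```

>>> {"op": "send_rows", "data": {"series": [[[-1,0,0],0],[[-1.5,0,0],0],[[-1.5,0,0],0],[[-1.5,0,0],0],[[-1.5,0,0],0],[[-1,0,0],0],[[0,0,0],0],[[0,0,0],0]]}}

```text
clock: 6.42
tcp_pos: [0.5927, -0.1471, 0.1098]
eef_rot: [0.002, 0.577, 0.817, -0.001]
force: [1.3, -3.5, 2.1]
finger_gap: 0.0396
```

>>> {"op": "send_rows", "data": {"series": [[[0,0,0],0],[[0,0,0],0],[[0,0,0],0],[[0,0,0],0],[[0,0,-1],0],[[0,0,-3],0],[[0,0,-4],0],[[0,0,0],0]], "jaw": -1}}

```text
clock: 7.08
tcp_pos: [0.5958, -0.1443, 0.1968]
eef_rot: [0.005, 0.576, 0.818, 0.002]
force: [2.1, -0.8, 0.4]
finger_gap: 0.0898
```

>>> {"op": "send_rows", "data": {"series": [[[2,0,0],0],[[2,0,0],0],[[1,0,0],0],[[0,0,0],0],[[0,0,0],0]]}}

```text
clock: 7.5
tcp_pos: [0.5756, -0.0967, 0.19]
eef_rot: [0.0, 0.575, 0.818, -0.0]
force: [-0.3, -0.6, -0.5]
finger_gap: 0.094
```

```bash
python3 look.py w3
```

```text
t7.50 stand [-88.1  -0.5 190. ] yawerr 0.08 tilt [ 0.0007 -0.0005] F [-0.3 -0.6 -0.5] gap 94.0 q [ 0.17  0.68 -0.09  1.81  0.09  0.66  0.38]
bronze 2746 ((-138.86749267578125, 1.401845932006836), (39.17255783081055, 58.2243766784668), 89.68443298339844) z 0.0413 x [-0.167  -0.1108] y [-0.0178  0.0204]
black 3680 ((-37.53464126586914, 0.7973461151123047), (55.901832580566406, 38.72629165649414), 0.04609331488609314) z 0.0414 x [-0.0645 -0.0096] y [-0.0175  0.0197]
alu 1732 ((-88.26561737060547, 0.6729440689086914), (25.56089210510254, 46.101470947265625), 89.50176239013672) z 0.0413 x [-0.1105 -0.0654] y [-0.0119  0.0134]
knob 976 [0.02748139 0.08172909 0.07883102]
roof 1678 ((6.576096057891846, 0.5108757019042969), (65.19676208496094, 11.258456230163574), 89.98242950439453) z 0.0514 x [0.001  0.0121] y [-0.0313  0.032 ]
```

View pics/w3.png

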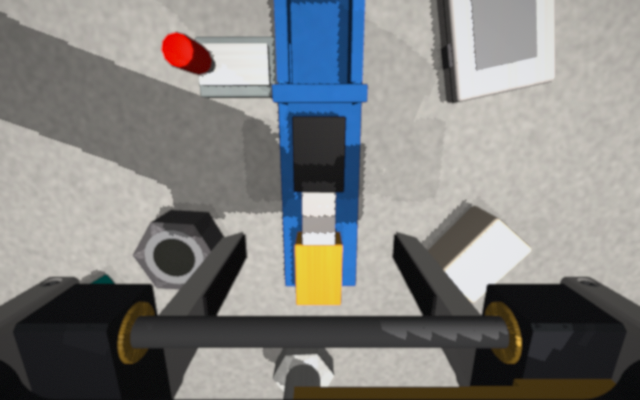

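The bar lies wholly on the apron. The bronze end is at (318,273), the black end at (318,153) and the waist at (319,220), with nothing else disturbed. I'll grip the waist.

>>> {"op": "send_rows", "data": {"series": [[[0,-0.1,2],0],[[0,0,3],0],[[0,0,3],0],[[0,0,0],0],[[0,0,0],0]]}}

```text
clock: 7.97
tcp_pos: [0.5736, -0.0983, 0.1085]
eef_rot: [-0.001, 0.576, 0.817, -0.001]
force: [-0.0, -0.1, 0.5]
finger_gap: 0.0943
```

>>> {"op": "send_rows", "data": {"series": [[[0,0,0],0],[[0,0,0],0],[[0,0,0],0],[[0,0,0],0],[[0,0,0],0],[[0,0,0],0],[[0,0,0],0],[[0,0,0],0]], "jaw": 1}}

```text
clock: 8.63
tcp_pos: [0.5744, -0.0971, 0.1098]
eef_rot: [0.0, 0.576, 0.818, 0.0]
force: [0.9, -0.0, 1.2]
finger_gap: 0.0444
```

>>> {"op": "send_rows", "data": {"series": [[[0,0,0],0],[[0,0,0],0],[[0,0,0],0],[[0,0,0],0],[[0,0,0],0],[[0,0,0],0]]}}

```text
clock: 9.13
tcp_pos: [0.5745, -0.0971, 0.1096]
eef_rot: [0.0, 0.576, 0.818, 0.0]
force: [1.9, 0.2, -0.3]
finger_gap: 0.0257
```

```bash
python3 st.py
```

```text
t9.13 stand [-88.1   0.6 109.6] yawerr 0.0 tilt [0.0002 0.0001] F [ 1.9  0.2 -0.3] gap 25.7 q [ 0.16  0.8  -0.07  1.85  0.11  0.5   0.36]
```

>>> {"op": "send_rows", "data": {"series": [[[0,0,-1],0],[[0,0,-2.5],0],[[0,0,-3],0],[[0,0,-3],0],[[0,0,-3],0],[[0,0,-1.5],0],[[0,0,0],0],[[0,0,0],0]]}}

```text
clock: 9.8
tcp_pos: [0.5739, -0.0972, 0.2501]
eef_rot: [0.0, 0.576, 0.818, 0.0]
force: [-0.7, -0.7, -4.6]
finger_gap: 0.0258
```

>>> {"op": "send_rows", "data": {"series": [[[0,0,0],3],[[0,0,0],6],[[0,0,0],7],[[0,0,0],7],[[0,0,0],7],[[0,0,0],7],[[0,0,0],7],[[0,0,0],7]]}}

```text
clock: 10.47
tcp_pos: [0.5728, -0.0969, 0.2472]
eef_rot: [-0.001, 0.873, 0.487, -0.002]
force: [0.2, 1.1, -5.8]
finger_gap: 0.0258
```

>>> {"op": "send_rows", "data": {"series": [[[0,0,0],7],[[0,0,0],7],[[0,0,0],7],[[0,0,0],7],[[0,0,0],7],[[0,0,0],7],[[0,0,0],7],[[0,0,0],7]]}}

```text
clock: 11.13
tcp_pos: [0.5728, -0.0968, 0.2473]
eef_rot: [-0.0, 1.0, 0.02, -0.003]
force: [0.1, -0.1, -4.8]
finger_gap: 0.0258
```

```bash
python3 st.py
```

```text
t11.13 stand [-87.3   2.1 247.3] yawerr -107.35 tilt [-0.005   0.0001] F [ 0.1 -0.1 -4.8] gap 25.8 q [-0.16  0.64  0.44  1.78 -0.35  0.81 -1.07]
```

>>> {"op": "send_rows", "data": {"series": [[[0,0,0],7],[[0,0,0],7],[[0,0,0],7],[[0,0,0],7],[[0,0,0],7],[[0,0,0],7],[[0,0,0],7],[[0,0,0],7]]}}

```text
clock: 11.8
tcp_pos: [0.5729, -0.0967, 0.2474]
eef_rot: [0.001, 0.892, -0.451, -0.002]
force: [-0.4, 0.5, -4.2]
finger_gap: 0.0258
```

>>> {"op": "send_rows", "data": {"series": [[[0,0,0],7],[[0,0,0],6],[[0,0,0],4],[[0,0,0],0],[[0,0,0],0],[[0,0,0],0]]}}

```text
clock: 12.3
tcp_pos: [0.5737, -0.0969, 0.2486]
eef_rot: [0.001, 0.818, -0.575, -0.001]
force: [0.1, -0.1, -4.4]
finger_gap: 0.0257
```

```bash
python3 st.py
```

```text
t12.30 stand [-87.7   1.3 248.6] yawerr -179.89 tilt [-0.0022  0.    ] F [ 0.1 -0.1 -4.4] gap 25.7 q [-0.35  0.73  0.8   1.78 -0.65  0.91 -2.07]
```

>>> {"op": "send_rows", "data": {"series": [[[0,-0.1,2],0],[[0,0,3],0],[[0,0,3],0],[[0,0,3],0],[[0,0,2],0],[[0,0,0.5],0],[[0,0,0],0],[[0,0,0],0]]}}

```text
clock: 12.97
tcp_pos: [0.5758, -0.0974, 0.1154]
eef_rot: [-0.0, 0.818, -0.576, 0.001]
force: [0.2, -0.5, -4.2]
finger_gap: 0.0256
```

```bash
python3 look.py w4
```

```text
t12.97 stand [-88.9  -0.5 115.4] yawerr -179.99 tilt [ 0.001  -0.0006] F [ 0.2 -0.5 -4.2] gap 25.6 q [-0.26  0.9   0.63  1.86 -0.83  0.67 -1.92]
bronze 2416 ((-38.93696975708008, 0.8480052947998047), (39.98526382446289, 58.34097671508789), 88.55908966064453) z 0.0472 x [-0.0675 -0.0118] y [-0.0189  0.0195]
black 5773 ((-141.0299072265625, 0.6609687805175781), (38.23521423339844, 56.55567169189453), 89.763916015625) z 0.0471 x [-0.1683 -0.1138] y [-0.0179  0.0192]
alu 260 ((-99.00946044921875, 0.2834796905517578), (48.73748016357422, 2.615579128265381), 89.89677429199219) z 0.0419 x [-0.1002 -0.0979] y [-0.0237  0.0243]
knob 0
```

>>> {"op": "send_rows", "data": {"series": [[[0,0,0.5],0],[[0,0,0],0],[[-0.5,0,0],0],[[-0.8,0,0],0],[[-0.8,0,0],0],[[-0.8,0,0],0],[[-0.5,0,0],0],[[0,0,0],0]]}}

```text
clock: 13.68
tcp_pos: [0.5634, -0.0625, 0.1097]
eef_rot: [-0.001, 0.818, -0.575, -0.001]
force: [-0.3, 1.0, -3.0]
finger_gap: 0.0256
```

```bash
python3 look.py w5
```

```text
t13.68 stand [-51.9  -0.6 109.7] yawerr -179.87 tilt [-0.0007  0.0018] F [-0.3  1.  -3. ] gap 25.6 q [-0.31  0.89  0.61  1.9  -0.85  0.63 -1.94]
bronze 1244 ((-2.2629833221435547, 0.09869384765625), (59.194374084472656, 38.59109878540039), 0.36497578024864197) z 0.0417 x [-0.0306  0.026 ] y [-0.0183  0.0187]
black 7416 ((-95.8447265625, 0.36299705505371094), (72.4847640991211, 38.57122802734375), 0.04252150282263756) z 0.0415 x [-0.1303 -0.0765] y [-0.0182  0.0191]
alu 4003 ((-79.71957397460938, -6.480323791503906), (103.99507141113281, 45.559181213378906), 21.105974197387695) z 0.0416 x [-0.1307 -0.0318] y [-0.0209  0.0215]
knob 0 
roof 1613 ((5.022630214691162, 0.5866298675537109), (45.5860481262207, 13.376360893249512), 89.33570861816406) z 0.0513 x [-0.0006  0.0111] y [-0.0214  0.0224]
```

>>> {"op": "send_rows", "data": {"series": [[[-0.5,0,0],0],[[-0.8,0,0],0],[[-0.8,0,0],0],[[-0.8,0,0],0],[[-0.6,0,0],0],[[-0.1,0,0],0],[[0,0,0],0],[[0,0,0],0]]}}

```text
clock: 14.4
tcp_pos: [0.5517, -0.0307, 0.1097]
eef_rot: [-0.0, 0.818, -0.576, -0.0]
force: [0.0, 0.3, -5.0]
finger_gap: 0.0262
```

```bash
python3 st.py
```

```text
t14.40 stand [-17.9  -0.3 109.7] yawerr -179.98 tilt [-0.0001  0.0002] F [ 0.   0.3 -5. ] gap 26.2 q [-0.37  0.87  0.61  1.94 -0.87  0.61 -1.97]
```

>>> {"op": "send_rows", "data": {"series": [[[0,0,0],0],[[0,0,0],0],[[0,0,0],0],[[0,0,0],0],[[0,0,-2],0],[[0,0,-3],0],[[1,0,0],0],[[2,0,0],0]], "jaw": -1}}

```text
clock: 15.07
tcp_pos: [0.5625, -0.0572, 0.1609]
eef_rot: [-0.001, 0.819, -0.574, 0.0]
force: [-0.1, -0.3, -0.2]
finger_gap: 0.0755
```

>>> {"op": "send_rows", "data": {"series": [[[2,0,0],0],[[0.6,0,0],0],[[0,0,0],0],[[0,0,2],0],[[0,0,2],0],[[0,0,1],0],[[0,0,0],0],[[0,0,0],0]]}}

```text
clock: 15.73
tcp_pos: [0.5702, -0.083, 0.1093]
eef_rot: [0.0, 0.818, -0.576, -0.001]
force: [-0.6, -0.8, 0.4]
finger_gap: 0.0942
```

```bash
python3 st.py
```

```text
t15.73 stand [-73.4  -0.  109.3] yawerr -179.98 tilt [-0.0013  0.0005] F [-0.6 -0.8  0.4] gap 94.2 q [-0.28  0.9   0.62  1.88 -0.84  0.65 -1.93]
```

>>> {"op": "send_rows", "data": {"series": [[[0,0,0],0],[[0,0,0],0],[[0,0,0],0],[[0,0,0],0],[[0,0,0],0],[[0,0,0],0],[[0,0,0],0],[[0,0,0],0]], "jaw": 1}}

```text
clock: 16.4
tcp_pos: [0.5706, -0.0837, 0.1097]
eef_rot: [-0.0, 0.818, -0.576, 0.0]
force: [0.3, 0.4, -0.3]
finger_gap: 0.0441
```

>>> {"op": "send_rows", "data": {"series": [[[0,0,0],0],[[0,0,0],0],[[0,0,0],0],[[0,0,0],0]]}}

```text
clock: 16.73
tcp_pos: [0.5706, -0.0837, 0.1097]
eef_rot: [-0.0, 0.818, -0.576, -0.0]
force: [0.7, 0.3, 0.0]
finger_gap: 0.0397
```

```bash
python3 look.py w6
```

```text
t16.73 stand [-74.2  -0.2 109.7] yawerr -180.01 tilt [0.     0.0001] F [0.7 0.3 0. ] gap 39.7 q [-0.28  0.9   0.62  1.88 -0.84  0.65 -1.93]
bronze 160 ((1.397932529449463, 0.17542076110839844), (38.34856414794922, 5.609701156616211), 89.19237518310547) z 0.0403 x [-0.0007  0.0042] y [-0.0189  0.0193]
black 6614 ((-72.34032440185547, 0.6161174774169922), (43.03617477416992, 55.72057342529297), 89.42711639404297) z 0.0414 x [-0.0997 -0.0458] y [-0.0191  0.0206]
alu 1702 ((-41.33362579345703, 0.6444625854492188), (63.78169250488281, 88.65434265136719), 89.84896850585938) z 0.0415 x [-0.0853  0.002 ] y [-0.0299  0.0309]
knob 0
```

>>> {"op": "send_rows", "data": {"series": [[[-0.4,0,0],0],[[-0.8,0,0],0],[[-0.8,0,0],0],[[-0.8,0,0],0],[[-0.8,0,0],0],[[-0.4,0,0],0],[[0,0,0],0],[[0,0,0],0]]}}

```text
clock: 17.45
tcp_pos: [0.5567, -0.044, 0.1097]
eef_rot: [-0.001, 0.818, -0.575, -0.001]
force: [-2.0, 3.3, 3.4]
finger_gap: 0.0396
```

>>> {"op": "send_rows", "data": {"series": [[[-0.2,0,0],0],[[-0.2,0,0],0],[[-0.2,0,0],0],[[0,0,0],0],[[0,0,0],0]]}}

```text
clock: 17.87
tcp_pos: [0.5554, -0.0414, 0.1098]
eef_rot: [0.0, 0.817, -0.576, 0.001]
force: [1.6, -2.7, -1.0]
finger_gap: 0.04
```

```bash
python3 st.py
```

```text
t17.87 stand [-29.2  -0.2 109.8] yawerr -180.04 tilt [ 0.0009 -0.0016] F [ 1.6 -2.7 -1. ] gap 40.0 q [-0.35  0.88  0.61  1.93 -0.87  0.61 -1.97]
```

>>> {"op": "send_rows", "data": {"series": [[[-0.2,0,0],0],[[-0.2,0,0],0],[[0,0,0],0],[[0,0,0],0]]}}

```text
clock: 18.2
tcp_pos: [0.5552, -0.0408, 0.1105]
eef_rot: [0.002, 0.817, -0.577, 0.004]
force: [3.2, -10.1, -0.2]
finger_gap: 0.0396
```

```bash
python3 st.py
```

```text
t18.20 stand [-28.6  -0.2 110.5] yawerr -180.12 tilt [ 0.0045 -0.0073] F [  3.2 -10.1  -0.2] gap 39.6 q [-0.36  0.88  0.61  1.94 -0.87  0.61 -1.97]
```

>>> {"op": "send_rows", "data": {"series": [[[0,0,0],0],[[0,0,0],0],[[0,0,0],0],[[0,0,0],0],[[0.3,0,-2],0],[[0,0,-4],0],[[0,0,-4],0],[[0,0,0],0]], "jaw": -1}}

```text
clock: 18.87
tcp_pos: [0.5576, -0.0405, 0.2157]
eef_rot: [-0.002, 0.818, -0.576, 0.004]
force: [1.0, -1.6, -1.3]
finger_gap: 0.0897
```

>>> {"op": "send_rows", "data": {"series": [[[-1,2,0],0],[[-1.3,2.5,0],0],[[-1.3,2.5,0],0],[[-1.3,2.5,0],0],[[-0.7,1.8,0],0],[[0,0,0],0],[[0,0,0],0],[[0,0,0],0]], "jaw": 1}}

```text
clock: 19.53
tcp_pos: [0.4309, -0.0246, 0.2099]
eef_rot: [-0.001, 0.818, -0.575, 0.001]
force: [0.6, -0.1, -0.4]
finger_gap: 0.0431
```

>>> {"op": "send_rows", "data": {"series": [[[0,0,0],0],[[0,0,0],0],[[0,0,0],0],[[0,0,0],0]]}}

```text
clock: 19.87
tcp_pos: [0.4299, -0.0249, 0.2096]
eef_rot: [0.0, 0.818, -0.576, 0.0]
force: [0.6, 0.3, 0.4]
finger_gap: 0.0167
```

```bash
python3 look.py w7
```

```text
t19.87 stand [ 28.6 112.4 209.6] yawerr -179.99 tilt [ 0.0001 -0.0003] F [0.6 0.3 0.4] gap 16.7 q [-0.51  0.6   0.75  2.21 -0.75  0.6  -2.  ]
bronze 1143 ((59.86116409301758, -0.7666072845458984), (26.994203567504883, 42.398006439208984), 0.9784110188484192) z 0.0415 x [0.0471 0.0721] y [-0.0212  0.0199]
black 3287 ((-26.0655517578125, 1.3872013092041016), (40.065704345703125, 54.3111572265625), 89.00961303710938) z 0.0414 x [-0.0529  0.0006] y [-0.0173  0.0209]
alu 1106 ((31.01702117919922, 0.6720552444458008), (27.371915817260742, 31.731348037719727), 89.6222915649414) z 0.0415 x [0.0155 0.0466] y [-0.012   0.0141]
knob 477 [0.02612524 0.08417182 0.07893789]
roof 3573 ((57.26827621459961, 1.653341293334961), (114.86811828613281, 65.25018310546875), 0.5937483906745911) z 0.0515 x [1.00e-04 1.13e-01] y [-0.0292  0.0325]
```

View pics/w7.png

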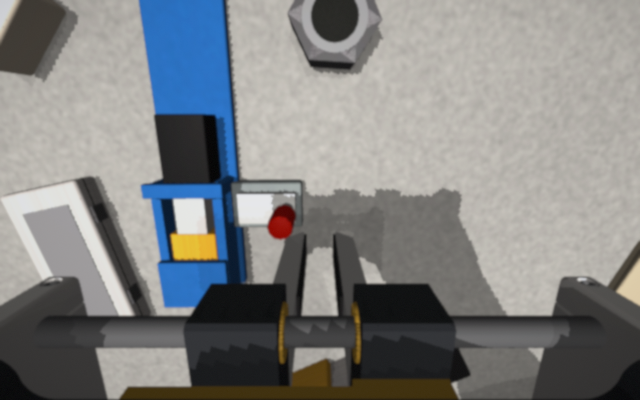

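The bar is home and turned: black at (188,147) outside the mouth, the waist and then bronze in the window, knob at (282,220). I'll lower the fingers outside the knob and push it shut.

>>> {"op": "send_rows", "data": {"series": [[[0,0,0],0],[[0,0.2,0],0],[[0,0,2],0],[[0,0,3.1],0],[[0,0,0],0],[[0,-0.5,0],0],[[0,-0.5,0],0],[[0,-0.5,0],0]]}}

```text
clock: 20.58
tcp_pos: [0.4422, -0.0207, 0.1597]
eef_rot: [0.0, 0.818, -0.576, 0.0]
force: [-2.6, -1.2, -1.2]
finger_gap: 0.0005
```

>>> {"op": "send_rows", "data": {"series": [[[0,-0.5,0],0],[[0,-0.5,0],0],[[0,-0.5,0],0],[[0,0,0],0],[[0,0,0],0]]}}

```text
clock: 21.0
tcp_pos: [0.4567, -0.0148, 0.1589]
eef_rot: [-0.001, 0.818, -0.575, 0.0]
force: [0.0, -0.4, 1.1]
finger_gap: 0.0008
```

```bash
python3 st.py
```

```text
t21.00 stand [ 29.1  83.8 158.9] yawerr -179.95 tilt [0.0014 0.0003] F [ 0.  -0.4  1.1] gap 0.8 q [-0.45  0.71  0.63  2.18 -0.87  0.53 -1.93]
```

>>> {"op": "send_rows", "data": {"series": [[[0,-0.2,0],0],[[0,-0.2,0],0],[[0,-0.2,0],0],[[0,0,0],0],[[0,0,0],0]]}}

```text
clock: 21.42
tcp_pos: [0.4607, -0.0133, 0.1586]
eef_rot: [0.0, 0.818, -0.576, -0.001]
force: [-3.2, -1.4, 2.5]
finger_gap: 0.0003
```

```bash
python3 st.py
```

```text
t21.42 stand [ 29.1  79.5 158.6] yawerr -180.02 tilt [-0.0016  0.0004] F [-3.2 -1.4  2.5] gap 0.3 q [-0.45  0.71  0.64  2.17 -0.87  0.54 -1.95]
```

>>> {"op": "send_rows", "data": {"series": [[[0,-0.2,0],0],[[0,-0.2,0],0],[[0,0,0],0],[[0,0,0],0]]}}

```text
clock: 21.75
tcp_pos: [0.4613, -0.0131, 0.1583]
eef_rot: [0.002, 0.817, -0.576, -0.003]
force: [-11.1, -4.1, 8.2]
finger_gap: 0.0004
```

```bash
python3 st.py
```

```text
t21.75 stand [ 29.1  78.9 158.3] yawerr -180.09 tilt [-0.007  -0.0001] F [-11.1  -4.1   8.2] gap 0.4 q [-0.45  0.72  0.64  2.16 -0.86  0.55 -1.95]
```

The bolt is against its stop (about 12 N, no further travel). I'll back off, rise and check.

>>> {"op": "send_rows", "data": {"series": [[[0,1,0],0],[[0,1,0],0],[[0,0,-3],0],[[0,0,-4],0],[[0,0,-3],0],[[0,0,0],0],[[0,0,0],0],[[0,0,0],0]]}}

```text
clock: 22.42
tcp_pos: [0.4464, -0.0181, 0.2584]
eef_rot: [-0.001, 0.818, -0.575, -0.0]
force: [0.5, 0.4, -0.3]
finger_gap: 0.0004
```

```bash
python3 look.py w8; python3 -c "
from h import *
p,d=r.read_camera('scene');cv2.imwrite('pics/s8.png',cv2.resize(p[100:280,170:480],None,fx=2.5,fy=2.5))"
```

```text
t22.42 stand [ 29.4  94.6 258.4] yawerr -179.96 tilt [0.0006 0.0011] F [ 0.5  0.4 -0.3] gap 0.4 q [-0.61  0.55  0.87  2.13 -0.64  0.74 -2.12]
bronze 838 ((60.12089538574219, -0.45415306091308594), (26.636913299560547, 42.31470489501953), 0.7652024626731873) z 0.0415 x [0.0471 0.0717] y [-0.0203  0.02  ]
black 2272 ((-26.1201229095459, 1.7393455505371094), (53.878746032714844, 38.990779876708984), 0.19872963428497314) z 0.0414 x [-0.053  -0.0002] y [-0.017   0.0209]
alu 793 ((31.130178451538086, 0.8208303451538086), (26.50827980041504, 32.71863555908203), 89.83680725097656) z 0.0415 x [0.0149 0.0459] y [-0.012  0.014]
knob 328 [0.02642324 0.05895279 0.07904866]
roof 2994 ((56.82643127441406, 1.1036491394042969), (114.15341186523438, 65.16877746582031), 0.11852792650461197) z 0.0514 x [0.0002 0.1132] y [-0.0285  0.0316]
```

View pics/w8.png

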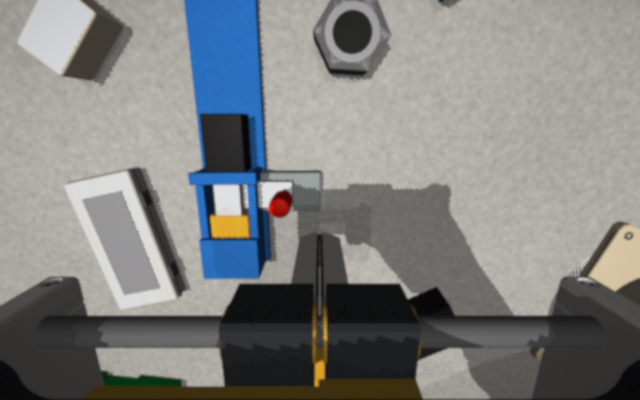

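View pics/s8.png

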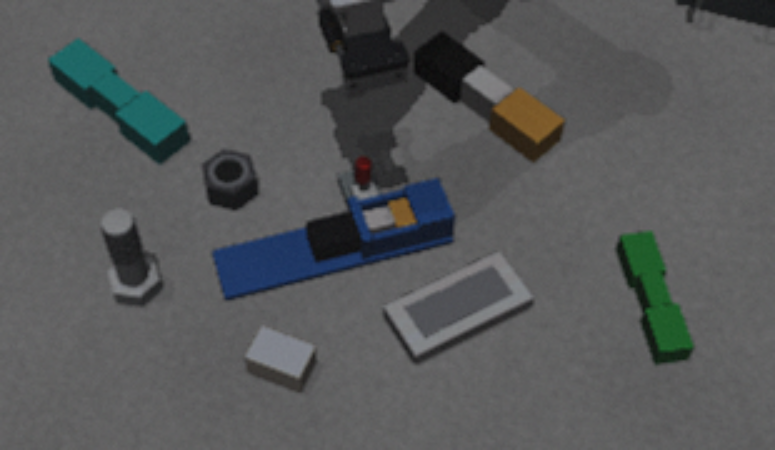

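The wrist view shows black outside at (225,142), bronze in the window at (229,227) and the knob in at (279,204). Knob y is 59 mm against 58 nominal, minus a frame offset of about 1 mm. In the scene view the neighbours look unmoved and the gripper is clear.

```bash
python3 -c "
from station import r
print(r.finish_job())"
```

```text
the job is handed in; nothing more can be done
None
```

The bar is turned end for end: bronze is fully home in the slot, black sticks out, and the red-knobbed bolt is shut again. I drew the bolt to its stop and pulled the bar out onto the apron. I then lifted it by the waist, turned it 180°, slid it back to the stop and pushed the bolt in.

- **Bar:** the last picture puts the end of the waist at stand x ≈ 47 mm, where it should be. The black end sticks out about 54 mm (55 nominal), and pushing it home met a firm stop at about 11 N.
- **Bolt:** the knob is at y ≈ 59 mm (58 when shut), within about 1 mm of measuring offset. It met its stop at about 12 N on the last push.
- **Surroundings:** the hub bolt, nut, ceramic block, caliper case and other bars look unmoved by eye in the last pictures. The gripper was clear of everything at hand-in, at about 22.5 s on the clock. The highest wrist force I read was about 14 N.

No check failed. The only disagreement was about 1 mm of sideways scatter between camera views, well inside the slot's clearance.

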